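# Index the swing arm over the detector

### The job

The small index stage on the bench carries a sample at the tip of its swing arm and is locked in the middle hole. Pull the black spring plunger knob up out of its hole, swing the arm to the hole on the side of the round detector (not the square heating block), and let the plunger go so that its pin drops fully home and the white sample disc stands locked over the detector.

Things in the scene. Friction and masses are not known exactly. Their poses are not given: they have to be found in the camera images.
- index_stage: The stage: aluminium base plate 260 x 285 x 10 mm fixed to the bench, with a steel index plate (top 34 mm above the bench) and a swing arm on a vertical pivot. Origin: on the pivot axis at bench height; z up; -x points from the pivot to the middle hole. Three holes, 100 mm from the pivot: at -x and 40 degrees to either side. The arm turns 45 degrees to either side at most.
- knob (a point): Centre of the plunger's black upright knob (26 mm diameter, 30 mm high) on the arm, 100 mm from the pivot; 85 mm above the bench when seated; arm's top at 52 mm. It pulls straight up 26 mm at most against a 6 to 11 N spring; the pin is clear of its hole after 17 mm (pull about 22). Let go, it springs down; within 8 mm of a hole's centre the pin slides home, elsewhere it stays up on the plate.
- sample (a point): Centre of the top of the white sample disc (37 mm) in the ring (50 mm) at the arm's tip, 175 mm from the pivot on the line from the pivot through the knob, 51 mm above the bench. The arm starts locked in the middle hole; with the plunger pulled it swings freely and passes above both stations.
- detector: The round detector: dark cylinder, 50 mm diameter, 22 mm high, glass window on top, fixed on the base 175 mm from the pivot, 40 degrees to one side of the middle (which side varies): straight under the sample when the arm is in that side's hole. Origin: centre of its underside, 10 mm above the bench. The square block (44 mm, bare metal top) on the other side is the heating block, the wrong one.

How it is judged:
By the outcome, as a careful person would: the job done as asked, in the order asked, and still so for the second after the job is handed in, with the robot touching nothing.
It also fails if it takes over 35 s, if anything falls off the work surface, if the arm or the gripper's body presses on something with over 40 N, if the wrist force passes 120 N, or if a joint passes its speed limit or range.

### The arm

A 6-joint arm with a two-finger parallel gripper is mounted at the origin on a cart in front of the work surface, level with it; the furniture and walls round the work are solid. World frame = base frame: x ahead of the robot, y to its left, z up, the work surface at z = 0. Lengths are in m, angles in rad, forces in N, time in s.
With the tool pointing down it reaches from about 0.3 to 0.875 m from the base axis. Payload 6.4 kg.
Tool frame: the origin (TCP) lies at the very end of the fingers, on their centre line; the grasp point (between the pads) lies 19 mm behind it; z points along the fingers, y is the line along which they close (so a half turn about z gives the same grasp; the last joint's range is limited). The gripper opens to 85 mm and grips with 20 to 120 N. Pads are 22 mm wide; open, the fingers measure 114 mm over their backs; the gripper's body (76 mm by 85 mm) begins 54 mm behind the grasp point. The pads swing forward as they close: fully open they stand 13 mm farther back than shut.
Start: joints at [1.119, 0.181, 1.607, -0, 1.354, -0.206], TCP at [0.14, 0.558, 0.231] pointing down, gripper open.
Joint ranges: [-2.99, 2.99], [-0.89, 2.07], [0.3, 2.58], [-1.14, 4.28], [0, 2.63], [-3.12, 3.12]. Speed limits (rad/s): [2.57, 2.57, 3.01, 3.14, 3.14, 3.14].

### API

Orientations are given as a unit quaternion [w, x, y, z].
In Python, from bench import ctrl, optics, job, get_obs gives the robot as it stands (ctrl), with the cameras (optics), the job (job) and the readings as plain functions.
- The arm moves only by the tool drive_effector, called as name([rows], argument=value, ...), one row to a line, values as JSON. Schema: {"type":"object","properties":{"plan":{"type":"array","items":{"type":"array","items":{"type":"number"},"minItems":7,"maxItems":7},"minItems":1,"maxItems":10},"only":{"type":"string"},"quiet":{"type":"boolean"},"lines":{"type":"string"}},"required":["plan"],"additionalProperties":false}. plan is a list of rows, 1 to 10 of them, each of 7 numbers: dx, dy, dz in parts of the range, where 1.0 means 600 mm, then a rotation vector rx, ry, rz in shares of 4 rad (1.0 is 4 rad), then the opening from 0.0 (shut) to 1.0 (fully open); each row is the pose to reach, as a shift and turn from the pose commanded when the call began, along the tool's axes at that moment; what a row does not reach only later rows make up. A row lasts 1/8 s, in which the tool goes at most 0.0625 m and 0.188 rad, less where a joint would pass 70% of its speed; a pose out of reach is approached as far as the arm can. The fingers move at their own pace and stop on an object; the grip force is fixed at half the most. Time passes only in rows, so rows that do not move let the fingers close. The tool returns the time, the measured TCP pose, the force, the opening and the grip force at its end. only (a regular expression) keeps the lines of the reply that match it, lines (a string "A,B") keeps lines A to B, and quiet returns only ok. Shift and turn numbers lie between -1 and 1, and a call with a number outside is refused. Input that does not fit is refused with a message, and nothing moves.
- get_obs(): the state, without advancing time (a new reading comes with each control period).
- optics.camera(name): name is "side" or "top" or "wrist"; returns the picture (400x640x3 uint8, blue, green, red); there is no depth.
- optics.camera_params(name): a dict with "fovy" (degrees; the focal length in pixels is half the picture's height over the tangent of half this angle, whatever the lens; pixels are square), "cx", "cy" (the principal point, pixels), "view" (4x4, takes a point from world to camera coordinates). Camera axes: x right, y up, looking along -z (the intrinsics and any distortion apply to the point x, -y, -z); pixel columns grow to the right and rows downward; lengths in m; the calibration is good to about 2 mm. A picture is of the moment at which its call begins: read the wrist's pose just before it. camera_params takes no time and is no camera call; for the wrist camera it gives the pose at the moment of the call.
- job.hand_in(): hands the job in; it is judged then, once.
The state is a dict: "time_s": time; "q": joint angles; "dq": joint speeds; "joint_efforts": joint torques, N m; "eef_pos": TCP position; "eef_rot": TCP orientation; "wrist_force": force on the tool from outside, world axes, zero at the start; "torque": the same for the moment, N m; "opening": opening from 0.0 (shut) to 1.0 (fully open); "grasp_force": force on a finger pad.
Only numpy, scipy, OpenCV 4.12 (cv2) and the standard library are available. Lean on these libraries where they do the work, as an engineer would, in place of code of your own. Each camera call takes 0.05 s, during which the arm holds its last target. There are 200 camera calls.

## Working session

There is one attempt and no reset: what is moved stays moved. The work goes in short steps, Python scripts to look and compute and a tool call to move; the robot and the scene stay as the last step left them, time stands still between calls to the robot, and variables do not carry over. Pictures are saved under pics/ and viewed, at most 10 in all, crops included, and the job is handed in when it is done.

```bash
mkdir -p pics; ls; python3 - <<'E'
from bench import ctrl, optics, job, get_obs
import cv2,numpy as np
for n in("top","side"):
    cv2.imwrite(f"pics/{n}0.png",optics.camera(n)); p=optics.camera_params(n); print(n,p)
o=get_obs();print(o)
E
```

```text
bench.py
pics
top {'fovy': 42.70319729852848, 'cx': 315.12537781948873, 'cy': 205.21359201698434, 'view': array([[-0.01333258, -0.99981644,  0.01375934,  0.19053323],
       [ 0.98510744, -0.01077488,  0.17160197, -0.51238478],
       [-0.17142222,  0.01584232,  0.98507027, -0.8934685 ],
       [ 0.        ,  0.        ,  0.        ,  1.        ]])}
side {'fovy': 49.34852030193352, 'cx': 315.92747575849023, 'cy': 198.9983030922158, 'view': array([[ 0.92310519, -0.38445613,  0.00838404, -0.40465428],
       [ 0.12680328,  0.32490147,  0.9372086 , -0.21684125],
       [-0.36303958, -0.864079  ,  0.34866853, -0.5353229 ],
       [ 0.        ,  0.        ,  0.        ,  1.        ]])}
{'time_s': 0.1, 'q': array([ 1.11867383e+00,  1.81486333e-01,  1.60789040e+00,  5.02351383e-06,
        1.35379502e+00, -2.06291125e-01]), 'dq': array([ 0.00162378, -0.00281763, -0.00254047,  0.00045402, -0.00094293,
       -0.00127548]), 'joint_efforts': array([ 9.69428111e-04, -4.45883381e+01, -3.52237022e+01, -2.47641692e-04,
        4.18776952e-03,  7.07138292e-05]), 'eef_pos': array([0.1396927 , 0.55727105, 0.23047174]), 'eef_rot': array([-2.57575041e-04,  1.22606911e-01,  9.92454997e-01, -7.46353766e-04]), 'wrist_force': array([-0.03742736,  0.05704165, -0.2748377 ]), 'torque': array([-0.04401595, -0.0886075 , -0.05177498]), 'grasp_force': 0.0, 'opening': 0.9992337054121914}
```

View pics/top0.png

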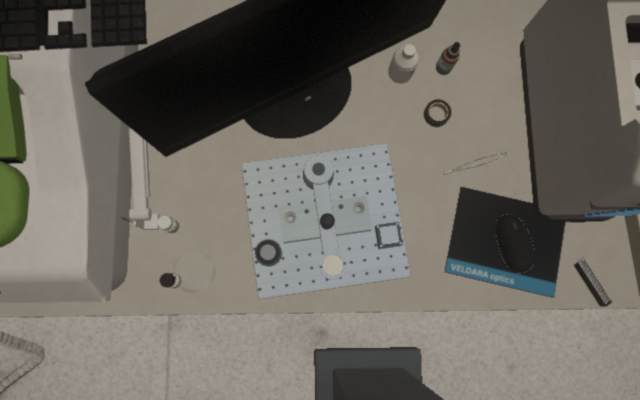

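View pics/side0.png

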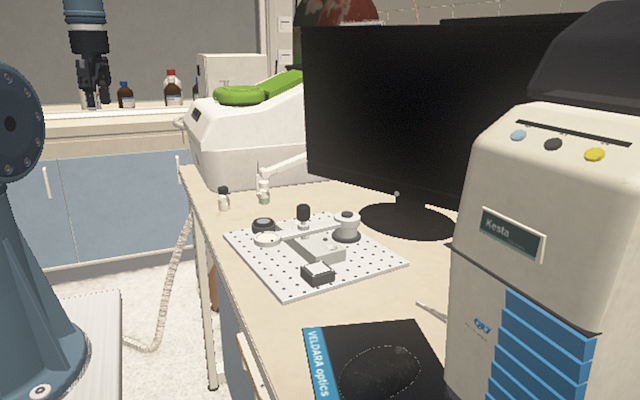

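Top view: pivot at about (319,170), knob (327,221), sample (333,265), round detector (268,252) on image-left, square block (388,235). The side view shows the knob at about (303,212), and the round detector at (263,224). I'll triangulate these next.

```bash
cat > h.py <<'E'
import numpy as np, cv2
from bench import ctrl, optics, job, get_obs
def ray(p,uv):
    f=200/np.tan(np.radians(p["fovy"]/2)); V=p["view"]; R=V[:3,:3]
    d=R.T@np.array([(uv[0]-p["cx"])/f,-(uv[1]-p["cy"])/f,-1]); return -R.T@V[:3,3], d/np.linalg.norm(d)
def at_z(p,uv,z):
    c,d=ray(p,uv); return c+d*(z-c[2])/d[2]
def tri(obs):
    A=0;b=0
    for p,uv in obs:
        c,d=ray(p,uv); M=np.eye(3)-np.outer(d,d); A=A+M; b=b+M@c
    x=np.linalg.solve(A,b)
    return x,[np.linalg.norm((np.eye(3)-np.outer(d,d))@(x-c)) for c,d in (ray(p,u) for p,u in obs)]
E
python3 - <<'E'
from h import *
t=optics.camera_params("top");s=optics.camera_params("side")
print("knob",tri([(t,(327,221)),(s,(303,213))]))
for n,uv,z in(("pivot",(319,170),.06),("knob",(327,221),.1),("sample",(333,265),.051),("det",(268,252),.032),("blk",(388,235),.032)): print(n,at_z(t,uv,z).round(4))
a=cv2.imread("pics/top0.png")[140:310,230:420];b=cv2.imread("pics/side0.png")[190:300,220:410]
cv2.imwrite("pics/c.png",np.vstack([cv2.resize(a,None,fx=3,fy=3)[:300],cv2.resize(b[:95],None,fx=3,fy=3)]))
E
```

```text
knob (array([0.47975132, 0.16457293, 0.08116206]), [np.float64(6.740498745321894e-05), np.float64(6.740498745329552e-05)])
pivot [0.5766 0.1767 0.06  ]
knob [0.4771 0.1653 0.1   ]
sample [0.405  0.1541 0.051 ]
det [0.431  0.2711 0.032 ]
blk [0.4596 0.051  0.032 ]
```

View pics/c.png

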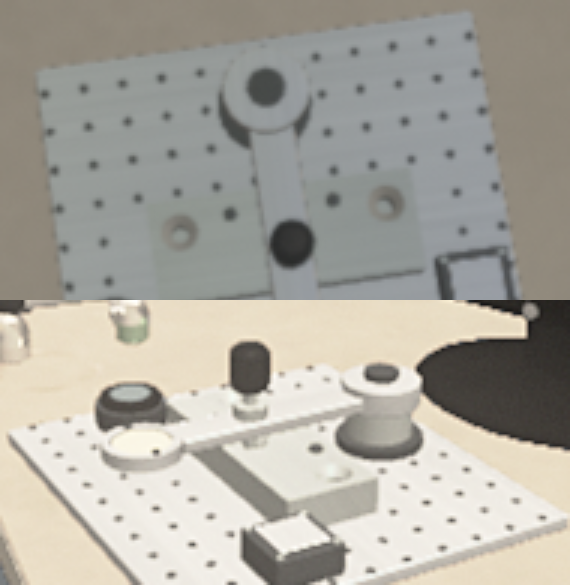

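Crop: knob at side (303.3,212.3). The round detector is on image-left, which is +y, and the free left hole is at top (290,217). I'll move above the knob and refine with the wrist camera.

The manual's scale: shifts go in shares of 600 mm and turns go in shares of 4 rad. Converting my numbers, -0.423 m is -0.705, -0.298 m is -0.4967, -0.37 rad is -0.0925.

drive_effector([
  [-0.0833, -0.0583, 0, 0, 0, -0.01, 1],
  [-0.1667, -0.1167, 0, 0, 0, -0.02, 1],
  [-0.25, -0.175, 0, 0, 0, -0.0325, 1],
  [-0.3333, -0.2333, 0.0167, 0, 0, -0.0425, 1],
  [-0.4167, -0.2917, 0.0167, 0, 0, -0.0525, 1],
  [-0.5, -0.35, 0.0333, 0, 0, -0.0625, 1],
  [-0.5833, -0.4083, 0.0333, 0, 0, -0.075, 1],
  [-0.6667, -0.4667, 0.05, 0, 0, -0.085, 1],
  [-0.705, -0.4967, 0.05, 0, 0, -0.0925, 1],
  [-0.705, -0.4967, 0.05, 0, 0, -0.0925, 1],
])

```text
time_s: 1.35
eef_pos: [0.4785, 0.164, 0.2008]
eef_rot: [-0.0, -0.06, 0.998, -0.0]
wrist_force: [-0.1, 0.0, -0.1]
opening: 1.004
grasp_force: 0.0
```

```bash
python3 - <<'E'
from h import *
p=optics.camera_params("wrist");cv2.imwrite("pics/w1.png",optics.camera("wrist"));np.save("w1.npy",p,allow_pickle=True)
V=p["view"];f=200/np.tan(np.radians(p["fovy"]/2));print(f,p["cx"],p["cy"])
c=V[:3,:3]@[.4785,.165,.083]+V[:3,3];print(p["cx"]+f*c[0]/-c[2],p["cy"]-f*c[1]/-c[2])
print(get_obs()["q"])
E
```

```text
351.63115453034004 323.34155429792304 198.04303922357158
324.9221330658766 191.56986045705455
[ 9.75282276e-02  5.54932120e-02  1.80995450e+00  3.22055769e-04
  1.27742068e+00 -1.59503397e+00]
```

View pics/w1.png

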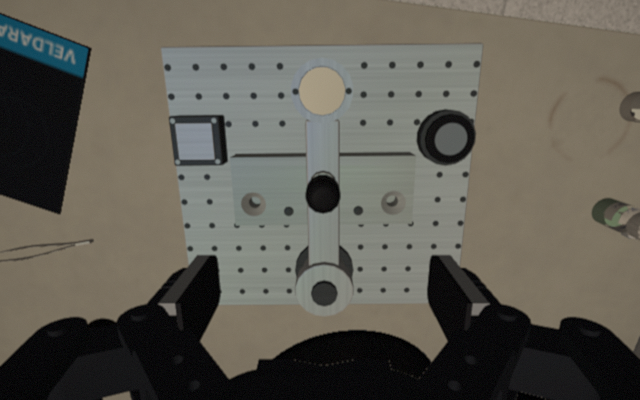

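Wrist view: knob top at (322,195), pivot cap (323,292), sample (322,91), detector-side hole (393,202), round detector (450,138) on image right. I'll triangulate with the top view.

```bash
python3 - <<'E'
from h import *
w=np.load("w1.npy",allow_pickle=True).item();t=optics.camera_params("top");s=optics.camera_params("side")
r={}
for n,o in dict(knob=[(t,(327,220.7)),(w,(322.5,193)),(s,(303.3,212.3))],pivot=[(t,(318.6,169)),(w,(323.5,292)),(s,(346.7,314.5-190))] and [(t,(318.6,169)),(w,(323.5,292)),(s,(346.7,214.3))],
 sample=[(t,(333,265)),(w,(322,91))],hole=[(t,(290,217.3)),(w,(393,202))],hole2=[(t,(358.5,207.5)),(w,(254,203.5))],det=[(t,(268,252)),(w,(451,138.5))]).items():
    x,e=tri(o); r[n]=x; print(n,x.round(4),np.round(e,4))
P=r["pivot"][:2]
for n in r:
    d=r[n][:2]-P; print(n,np.hypot(*d).round(4),np.degrees(np.arctan2(d[1],d[0])).round(2)%360)
E
```

```text
knob [0.48   0.164  0.0827] [0.0006 0.0007 0.0001]
pivot [0.5788 0.1768 0.0589] [0.0006 0.0007 0.0002]
sample [0.405  0.1539 0.0496] [0.0001 0.0001]
hole [0.4945 0.2308 0.0313] [0.0001 0.0001]
hole2 [0.5112 0.1035 0.0325] [0.0004 0.0004]
det [0.4308 0.2711 0.0323] [0.0002 0.0002]
knob 0.0996 187.38
pivot 0.0 0.0
sample 0.1753 187.49
hole 0.1001 147.34
hole2 0.0997 227.28
det 0.1755 147.5
```

Converted, 0.133 m is 0.2217, 0.1 m is 0.1667.

drive_effector([
  [-0.0017, 0, 0.0833, 0, 0, 0, 1],
  [-0.0017, 0, 0.1667, 0, 0, 0, 1],
  [-0.0017, 0, 0.2217, 0, 0, 0, 1],
  [-0.0017, 0, 0.2217, 0, 0, 0, 1],
  [-0.0017, 0, 0.2217, 0, 0, 0, 0],
  [-0.0017, 0, 0.2217, 0, 0, 0, 0],
  [-0.0017, 0, 0.2217, 0, 0, 0, 0],
  [-0.0017, 0, 0.2217, 0, 0, 0, 0],
  [-0.0017, 0, 0.2217, 0, 0, 0, 0],
  [-0.0017, 0, 0.2217, 0, 0, 0, 0],
])

```text
time_s: 2.65
eef_pos: [0.4798, 0.1647, 0.07]
eef_rot: [0.001, -0.062, 0.998, -0.001]
wrist_force: [-1.8, -5.2, 9.9]
opening: 0.288
grasp_force: 58.4
```

Converted, -0.024 m is -0.04, -0.02 m is -0.0333.

drive_effector([
  [0, 0, -0.0117, 0, 0, 0, 0],
  [0, 0, -0.0233, 0, 0, 0, 0],
  [0, 0, -0.0333, 0, 0, 0, 0],
  [0, 0, -0.04, 0, 0, 0, 0],
  [0, 0, -0.04, 0, 0, 0, 0],
  [0, 0, -0.04, 0, 0, 0, 0],
])

```text
time_s: 3.4
eef_pos: [0.4795, 0.1653, 0.0919]
eef_rot: [0.001, -0.062, 0.998, -0.0]
wrist_force: [5.7, -1.0, -10.9]
opening: 0.285
grasp_force: 59.3
```

```bash
python3 - <<'E'
from h import *
cv2.imwrite("pics/s2.png",cv2.resize(optics.camera("side")[150:300,200:420],None,fx=3,fy=3))
E
```

```text
(no output)
```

View pics/s2.png

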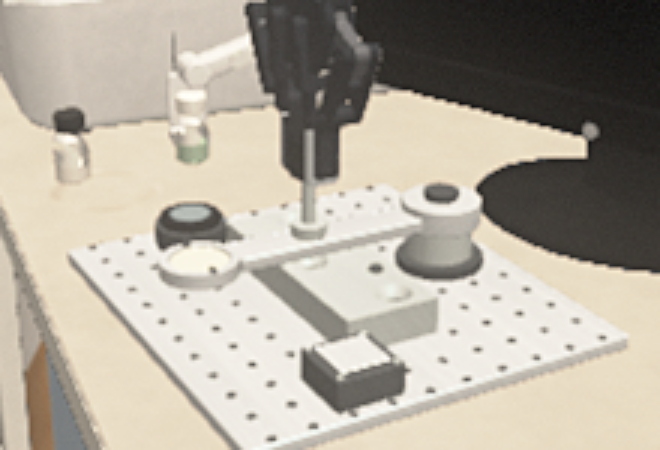

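Plunger up about 22 mm, and the pin stem is visible above the arm at (308,180). Next, swing 40° toward the detector (+y tool) on the 100 mm arc.

Converted, 0.0643 m is 0.1072, 0.0574 m is 0.0957, 0.698 rad is 0.1745.

drive_effector([
  [-0.0007, 0.0145, 0, 0, 0, 0.0218, 0],
  [-0.0025, 0.029, 0, 0, 0, 0.0438, 0],
  [-0.0057, 0.0432, 0, 0, 0, 0.0655, 0],
  [-0.01, 0.057, 0, 0, 0, 0.0873, 0],
  [-0.0157, 0.0705, 0, 0, 0, 0.109, 0],
  [-0.0223, 0.0833, 0, 0, 0, 0.131, 0],
  [-0.0302, 0.0957, 0, 0, 0, 0.1528, 0],
  [-0.039, 0.1072, 0, 0, 0, 0.1745, 0],
  [-0.039, 0.1072, 0, 0, 0, 0.1745, 0],
  [-0.039, 0.1072, 0, 0, 0, 0.1745, 0],
])

```text
time_s: 4.7
eef_pos: [0.4952, 0.231, 0.0916]
eef_rot: [0.001, 0.283, 0.959, -0.001]
wrist_force: [8.0, -6.7, -11.2]
opening: 0.287
grasp_force: 59.5
```

```bash
python3 - <<'E'
from h import *
o=get_obs()
d=o["eef_pos"][:2]-[.5788,.1768];print(np.hypot(*d),np.degrees(np.arctan2(d[1],d[0])),o["torque"])
cv2.imwrite("pics/s3.png",cv2.resize(optics.camera("side")[150:300,200:420],None,fx=3,fy=3))
E
```

```text
0.09960834572059202 147.04262220085195 [-0.94335247 -1.22375279 -0.04400605]
```

View pics/s3.png

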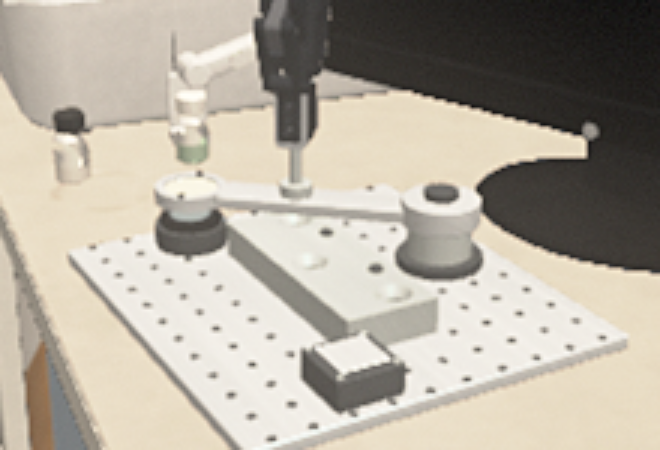

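The arm stands over the detector, sample at (190,190) above the round body, swing angle within 0.4° of the hole. Lower most of the way, release, retreat.

Converted, 0.02 m is 0.0333, 0.018 m is 0.03.

drive_effector([
  [0, 0, 0.01, 0, 0, 0, 0],
  [0, 0, 0.02, 0, 0, 0, 0],
  [0, 0, 0.03, 0, 0, 0, 0],
  [0, 0, 0.0333, 0, 0, 0, 0],
  [0, 0, 0.0333, 0, 0, 0, 0],
])

```text
time_s: 5.38
eef_pos: [0.495, 0.2306, 0.0718]
eef_rot: [0.001, 0.283, 0.959, -0.001]
wrist_force: [5.9, -7.3, -8.7]
opening: 0.282
grasp_force: 59.8
```

drive_effector([
  [0, 0, 0, 0, 0, 0, 1],
  [0, 0, 0, 0, 0, 0, 1],
  [0, 0, 0, 0, 0, 0, 1],
  [0, 0, 0, 0, 0, 0, 1],
  [0, 0, 0, 0, 0, 0, 1],
  [0, 0, -0.05, 0, 0, 0, 1],
  [0, 0, -0.1167, 0, 0, 0, 1],
  [0, 0, -0.2, 0, 0, 0, 1],
  [0, 0, -0.2667, 0, 0, 0, 1],
  [0, 0, -0.2667, 0, 0, 0, 1],
])

```text
time_s: 6.62
eef_pos: [0.4962, 0.2332, 0.2365]
eef_rot: [0.003, 0.283, 0.959, 0.002]
wrist_force: [-0.4, -0.6, 0.3]
opening: 1.0
grasp_force: 0.0
```

```bash
python3 - <<'E'
from h import *
w=optics.camera_params("wrist");wi=optics.camera("wrist");s=optics.camera("side");t=optics.camera("top")
cv2.imwrite("pics/s4.png",np.hstack([cv2.resize(s[170:300,220:350],(400,400)),cv2.resize(t[140:310,230:400],(400,400))]))
cv2.imwrite("pics/w4.png",wi);np.save("w4.npy",w,allow_pickle=True)
E
```

```text
(no output)
```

View pics/s4.png

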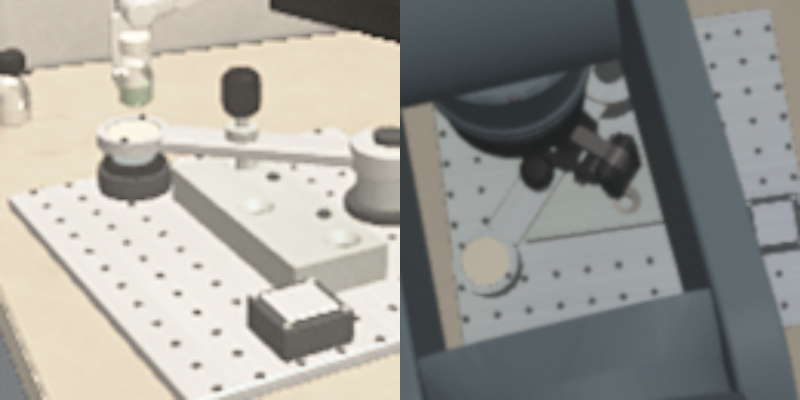

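View pics/w4.png

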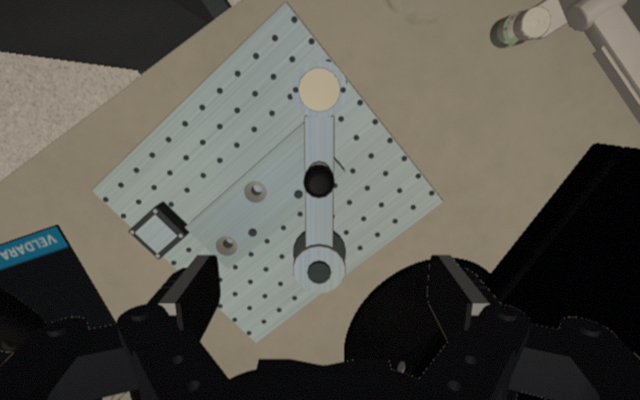

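Side crop: knob free at about (298.3,199.9) full-frame, a bit of collar showing, sample over the detector. The wrist view has knob at (319,180), sample (319,90), pivot (319,271). I'll check that it is seated by height and angle.

```bash
python3 - <<'E'
from h import *
w=np.load("w4.npy",allow_pickle=True).item();s=optics.camera_params("side")
c=lambda u,v:(220+u*.325,170+v*.325)
P=np.array([.5788,.1768])
for n,o in dict(knob=[(w,(319,179)),(s,c(241,92))],sample=[(w,(319.5,89.5)),(s,c(131,132))],).items():
    x,e=tri(o);d=x[:2]-P;print(n,x.round(4),np.round(e,4),np.hypot(*d).round(4),np.degrees(np.arctan2(d[1],d[0])))
f=200/np.tan(np.radians(s["fovy"]/2));V=s["view"]
for z in(.085,.102):
    q=V[:3,:3]@np.array([.4945,.2308,z])+V[:3,3];print(z,s["cx"]+f*q[0]/-q[2],s["cy"]-f*q[1]/-q[2])
E
```

```text
knob [0.4947 0.2312 0.0823] [0.0003 0.0003] 0.1001 147.11118828614045
sample [0.4313 0.2724 0.0476] [0.0008 0.0008] 0.1757 147.06068146994875
0.085 298.1135074878327 198.74586670352878
0.102 298.0639569932226 190.85058729583966
```

The knob is at its seated height (82 mm, as measured before; unseated would be about 102 mm) and at the hole's angle. The gripper is clear, so I'm handing in.

```bash
python3 -c "
from bench import ctrl, optics, job, get_obs
print(job.hand_in())"
```

```text
the job is handed in; nothing more can be done
None
```

The arm is swung to the round detector's side and the plunger is back at its seated height there; the sample disc stands over the detector, the gripper is clear, and the job was handed in at about 7 s.

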